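# Re-index the pipe mitre guide by one hole

## Task

Set the pipe mitre guide one hole over, to the side of the green marker: hook a fingertip under the blue pull ring, lift the spring pin clear of its hole, swing the arm one hole until it points at the green marker (not towards the red one, and not past to the next hole), and let the pin drop fully home there. Be gentle with the ring, then draw the finger out and leave every loose thing on the table where it stands.

Things in the scene. Friction and masses are not known exactly. Their poses are not given: they have to be found in the camera images.
- jig: pipe mitre guide, fixed to the table: plywood board 375 x 320 mm, 18 mm thick, and a 50 mm white pipe across it in wooden cradles, top 116 mm above the table. Origin on the swing arm's pivot axis at table height, z up. The aluminium arc of five square holes faces the robot: radius 200 mm about the pivot, 15 degrees apart, top 34 mm above the table, middle hole along this frame's -x.
- swing_arm (a joint): angle of the grey swing arm about its vertical pivot, rad; positive is counter-clockwise from above, taking its ring end to the jig's -y. Holes at -0.524, -0.262, 0 (start), 0.262, 0.524. Turns with about 1 N at the ring and stays where left; locked, with about 1 mm play, while the pin is down in a hole. Top 56 mm above the table; two orange saw guides 139 mm tall stand on it 85 mm either side of the pivot.
- pull_pin (a joint): lift of the spring pin, m: 0 = fully home in a hole, 0.024 = top stop. The 12 mm round-tipped pin is clear of the plate from 0.014 and rests at 0.014 on the plate between holes. The spring (and weight) pulls it down with about 5 N when home, 7 N when lifted. It drops in by itself within about 4 mm of a hole's centre.
- ring_mid (a point): centre of the opening of the blue pull ring on the pin: 124 mm above the table when home, 188 mm from the pivot, over the arm's centre line. Rigid rectangular loop of 8 mm round bar with cut corners, opening 66 mm wide, 50 mm high. It stands square across the arm, its top leaning 25 degrees towards the pivot. Rises and swings with the pin, never turns on it.
- ring_top (a point): centre of the ring's level top bar (8 mm round): 151 mm above the table when home, 176 mm from the pivot. A finger tilted 30 to 45 degrees from vertical, pointing down and along the arm to the pivot, fits through and can hook the bar. Under the ring is a steel bush 32 mm across, top 88 mm above the table; towards the pivot the space above the arm is free for 75 mm from this bar.
- pointer (a point): point just ahead of the white pointed end of the swing arm, 245 mm from the pivot, 30 mm above the table, in line with pivot and ring; over a marker when the arm is at that marker's hole
- green_mark: green round marker, 22 mm across, 6 mm thick, fixed on the jig's board in front of the hole next to the middle one on one side, 245 mm from the pivot; which side varies. Origin at the centre of its underside, 18 mm above the table. It marks the hole to go to.
- red_mark: red round marker, same size, in front of the neighbouring hole on the other side: the wrong way
- coupling: loose white plastic pipe coupling (plain tube), 60 mm across, 60 mm tall, standing upright on the table; origin at the centre of its underside
- tee: loose dark green plastic pipe tee, 85 mm long, lying with its branch upward, 62 mm tall; origin at the centre of its underside
- elbow: loose white plastic pipe elbow, standing on one socket, 56 mm across, 83 mm tall; origin at the centre of its underside
- valve: loose grey plastic ball valve with a flat red lever handle, 85 mm long, 60 mm tall; origin at the centre of its underside
- tape: loose yellow and black pocket tape measure, 65 x 35 x 62 mm; origin at the centre of its underside
- driver: loose screwdriver with a green handle, lying on the table

How it is judged:
On the way, in this order (a step that is already met when the one before it is completed fails the run):
1. the fingers lift the pin by its ring at least 12 mm while the arm still stands at the middle hole (within 0.05 rad) (value of joint pull_pin above 0.012 m and value of joint swing_arm between -0.05 and 0.05 rad and contact force between pull_pin and the fingers above 0.5 N), for 0.05 s.
2. the arm points at the green marker and the pin is down in that hole (horizontal distance between pointer and green_mark below 0.01 m and value of joint pull_pin below 0.002 m), for 0.2 s.
At the end, for the whole second after the job is handed in: The arm's pointer stands over the green marker (within 10 mm), the pin is fully home in that hole (lift under 2 mm), the arm at rest (all of step 2 and velocity of joint swing_arm between -0.05 and 0.05 rad/s); the robot touches nothing.
It fails at once if the arm swings towards the red marker (pointer within 35 mm of it; it starts 64 mm away) (horizontal distance between pointer and red_mark below 0.035 m).
It fails at once if the arm is swung past the green marker, more than half way to the next hole (value of joint swing_arm above 0.4 rad or value of joint swing_arm below -0.4 rad).
It fails at once if the ring is wrenched or squeezed with more than 40 N (contact force between pull_pin and the fingers above 40 N).
It fails at once if a loose thing is lifted, knocked or pushed more than 15 mm (distance of any of coupling, tee, elbow, valve, tape, driver from where it was at the start of the episode above 0.015 m).
It also fails if it takes over 42 s, if anything falls off the work surface, if the arm or the gripper's body presses on something with over 40 N, if the wrist force passes 120 N, or if a joint passes its speed limit or range.

## Robot

A 6-joint arm with a two-finger parallel gripper is mounted at the origin on the work surface. World frame = base frame: x ahead of the robot, y to its left, z up, the work surface at z = 0. Lengths are in m, angles in rad, forces in N, time in s.
With the tool pointing down it reaches from about 0.3 to 0.75 m from the base axis. Payload 8.5 kg.
Tool frame: the origin (TCP) lies on the centre line of the jaws, within the pads' length; the fingertips stand 17 mm ahead of it and the grasp point (between the pads) lies 2 mm behind it; z points along the fingers, y is the line along which they close (so a half turn about z gives the same grasp; the last joint's range is limited). The gripper opens to 88 mm and grips with 3 to 60 N. Pads are 18 mm wide; open, the fingers measure 123 mm over their backs; the gripper's body (75 mm by 187 mm) begins 45 mm behind the grasp point.
Start: joints at [-1.327, 0.381, 1.297, -0, 1.464, -0.215], TCP at [0.244, -0.493, 0.256] pointing down, gripper open.
Joint ranges: [-3.11, 3.11], [-0.89, 2.33], [0.22, 2.48], [-1.42, 4.56], [0.17, 2.85], [-2.88, 2.88]. Speed limits (rad/s): [2.39, 2.39, 3.14, 3.14, 3.14, 3.14].

## Interface

Orientations are given as a unit quaternion [x, y, z, w].
In Python, from station import sensors, vision, robot gives the robot as it stands.
- The arm moves only by the tool apply_moves, never from a script. Its argument "deltas" is text: rows parted by semicolons, each of 4 numbers parted by spaces: the shift along the tool's x, y, z in mm, then the turn about the tool's z in rad. In form: tx ty tz twist; .... A call has 1 to 12 rows; each row shifts and turns the commanded pose from where the row before left it, along the tool's axes as they then stand; what a row does not reach is not made up. A row lasts 1/12 s, in which the tool goes at most 41.7 mm and 7.16 degrees, less where a joint would pass 70% of its speed; a pose out of reach is approached as far as the arm can. A call is refused whole if a number of a shift passes 41.7 or a number of a turn 0.125, either way. A call with a gripper value outside its range is refused whole. "jaw" is the finger opening in mm, from 0 to 88.1, set as the call begins (left out, the last holds). The fingers move at their own pace and stop on an object; "grip_force" is the grip in N (left out, the last holds). Time passes only in rows, so rows that do not move let the fingers close. It gives the time, the measured TCP pose, the force, the opening and the grip force at its end, in the units of the state.
- sensors.state(): the state, without advancing time (a new reading comes with each control period).
- vision.capture(name): name is "side" or "top"; returns the picture (384x512x3 uint8, blue, green, red); there is no depth.
- vision.get_calibration(name): a dict with "intrinsics" (3x3 intrinsics, pixels), "world_from_camera" (4x4, takes a point from camera to world coordinates). Camera axes: x right, y down, z forward; pixel columns grow to the right and rows downward; lengths in m; the calibration is good to about 2 mm. A picture is of the moment at which its call begins. get_calibration takes no time and is no camera call.
- robot.finish_job(): hands the job in; it is judged then, once.
The state is a dict: "time_s": time; "joint_pos": joint angles; "dq": joint speeds; "joint_torque": joint torques, N m; "tcp_pos": TCP position; "orientation": TCP orientation; "force": force on the tool from outside, world axes, zero at the start; "ft_torque": the same for the moment, N m; "grip_width": finger opening in m; "gripper_force": force on a finger pad.
Only numpy, scipy, OpenCV 4.12 (cv2) and the standard library are available. Lean on these libraries where they do the work, as an engineer would, in place of code of your own. Each camera call takes 0.05 s, during which the arm holds its last target. There are 200 camera calls.

## Working session

There is one attempt and no reset: what is moved stays moved. The work goes in short steps, Python scripts to look and compute and a tool call to move; the robot and the scene stay as the last step left them, time stands still between calls to the robot, and variables do not carry over. Pictures are saved under pics/ and viewed, at most 10 in all, crops included, and the job is handed in when it is done.

Besides the shell and the picture viewer there is one more tool, called after "Emit:" by a JSON object that holds its "op" and its "data", one argument or row to a line. apply_moves: Moves the arm, as the interface text tells. Its arguments: {"type":"object","properties":{"deltas":{"type":"string"},"jaw":{"type":"number"},"grip_force":{"type":"number"}},"required":["deltas"]}

```bash
mkdir -p pics
python3 - <<'E'
from station import sensors, vision, robot
import cv2,numpy as np
np.set_printoptions(suppress=True,precision=4)
for n in("top","side"):
    cv2.imwrite(f"pics/{n}0.png",vision.capture(n)); c=vision.get_calibration(n); print(n,c)
print(sensors.state())
E
```

```text
top {'intrinsics': array([[420.9204,   0.    , 257.6701],
       [  0.    , 420.9204, 188.8748],
       [  0.    ,   0.    ,   1.    ]]), 'world_from_camera': array([[-0.0018, -0.9927,  0.121 ,  0.41  ],
       [-1.    ,  0.0015, -0.0023, -0.0115],
       [ 0.0021, -0.121 , -0.9927,  1.3768],
       [ 0.    ,  0.    ,  0.    ,  1.    ]])}
side {'intrinsics': array([[384.9919,   0.    , 259.2756],
       [  0.    , 384.9919, 188.7151],
       [  0.    ,   0.    ,   1.    ]]), 'world_from_camera': array([[-0.9355, -0.1898,  0.2979,  0.1962],
       [-0.3526,  0.5518, -0.7557,  0.9737],
       [-0.021 , -0.8121, -0.5832,  0.8724],
       [ 0.    ,  0.    ,  0.    ,  1.    ]])}
{'time_s': 0.1, 'joint_pos': array([-1.3273,  0.3811,  1.2982,  0.    ,  1.4636, -0.2153]), 'dq': array([ 0.001 , -0.0019, -0.0016,  0.0021,  0.0009,  0.0006]), 'joint_torque': array([  0.0038, -43.8653, -22.4911,   0.0715,   0.0343,  -0.0001]), 'tcp_pos': array([ 0.2435, -0.4929,  0.2552]), 'orientation': array([ 0.9738,  0.2274, -0.    , -0.0006]), 'force': array([ 0.5767,  0.2265, -0.9803]), 'ft_torque': array([ 0.0319, -0.0225, -0.0232]), 'gripper_force': 0.0, 'grip_width': 0.08792918967992396}
```

View pics/top0.png

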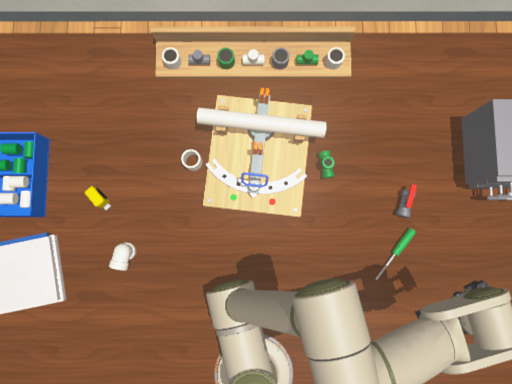

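View pics/side0.png

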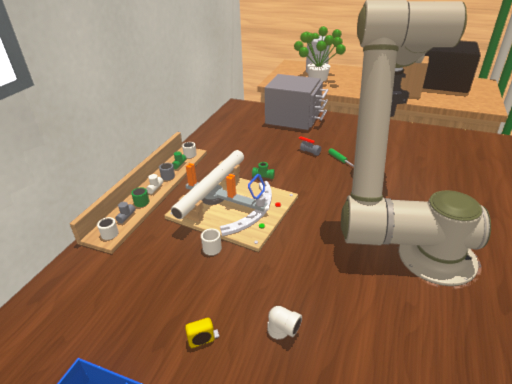

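The top view shows the green marker at about (234,197), on the robot's left (+y), the red one at (272,202) and the blue ring at (255,180). The side view agrees. Next I'll measure the markers and ring.

```bash
cat > h.py <<'E'
import cv2,numpy as np
from station import vision
np.set_printoptions(suppress=True,precision=4)
def ray(n,uv,z):
    c=vision.get_calibration(n);K=c["intrinsics"];T=c["world_from_camera"]
    d=T[:3,:3]@np.linalg.inv(K)@np.r_[uv,1]; o=T[:3,3]; return o+d*(z-o[2])/d[2]
def proj(n,P):
    c=vision.get_calibration(n);K=c["intrinsics"];T=np.linalg.inv(c["world_from_camera"])
    q=(np.atleast_2d(P)@T[:3,:3].T+T[:3,3])@K.T; return q[:,:2]/q[:,2:]
def cen(im,box,f):
    x0,y0,x1,y1=box; s=im[y0:y1,x0:x1].astype(float)
    w=np.clip(f(s[...,0],s[...,1],s[...,2])-40,0,None); ys,xs=np.mgrid[y0:y1,x0:x1]
    return np.array([(w*xs).sum(),(w*ys).sum()])/w.sum()
G=lambda b,g,r:g-np.maximum(b,r)
R=lambda b,g,r:r-np.maximum(b,g)
B=lambda b,g,r:b-np.maximum(g,r)
def ringpts(piv,u,lift=0):
    # corner centres of loop, u = unit dir pivot->ring
    v=np.array([-u[1],u[0],0]);u=np.r_[u,0]
    mid=np.r_[piv,0]+.188*u+[0,0,.124+lift]; a=np.radians(25)
    up=np.array([0,0,np.cos(a)])-u*np.sin(a)
    hw,hh,c=.037,.029,.012
    return [mid+v*x+up*y for x,y in((-hw+c,hh),(hw-c,hh),(hw,hh-c),(hw,-hh+c),(hw-c,-hh),(-hw+c,-hh),(-hw,-hh+c),(-hw,hh-c))]
E
python3 - <<'E'
from h import *
ims={n:cv2.imread(f"pics/{n}0.png") for n in("top","side")}
bx={"top":((226,190,242,204),(265,195,280,209)),"side":((255,220,269,232),(271,199,284,211))}
ms=[]
for n in bx:
    g=ray(n,cen(ims[n],bx[n][0],G),.024)[:2]; r=ray(n,cen(ims[n],bx[n][1],R),.024)[:2]
    m=(g+r)/2; d=(g-r)/np.linalg.norm(g-r); u=np.array([-d[1],d[0]]); u=u if u[0]<0 else -u
    print(n,g,r,np.linalg.norm(g-r),"piv",m-u*.245*np.cos(np.pi/12),"u",u,np.arctan2(u[1],-u[0]))
    ms.append((g,r))
g,r=np.mean(ms,0); m=(g+r)/2; d=(g-r)/np.linalg.norm(g-r); u=np.array([-d[1],d[0]]); u=u if u[0]<0 else -u
piv=m-u*.245*np.cos(np.pi/12); print(piv,u,"top",piv+.176*u)
P=ringpts(piv,u)
out=[]
for n,(cx,cy) in(("top",(255,182)),("side",(257,188))):
    s=8;c=cv2.resize(ims[n][cy-24:cy+24,cx-24:cx+24],None,fx=s,fy=s,interpolation=cv2.INTER_CUBIC)
    q=((proj(n,P)-[cx-24,cy-24]+.5)*s).astype(int); cv2.polylines(c,[q],True,(0,255,255),1); out.append(c)
cv2.imwrite("pics/ov.png",np.hstack(out))
E
```

```text
top [0.549  0.0652] [ 0.5346 -0.0603] 0.12623951780179934 piv [ 0.7769 -0.0246] u [-0.9934  0.1145] 0.11471154927024386
side [0.5498 0.0674] [ 0.5347 -0.0589] 0.1271693125489616 piv [ 0.7772 -0.0238] u [-0.993   0.1185] 0.11878999075844351
[ 0.7771 -0.0242] [-0.9932  0.1165] top [ 0.6023 -0.0037]
```

View pics/ov.png

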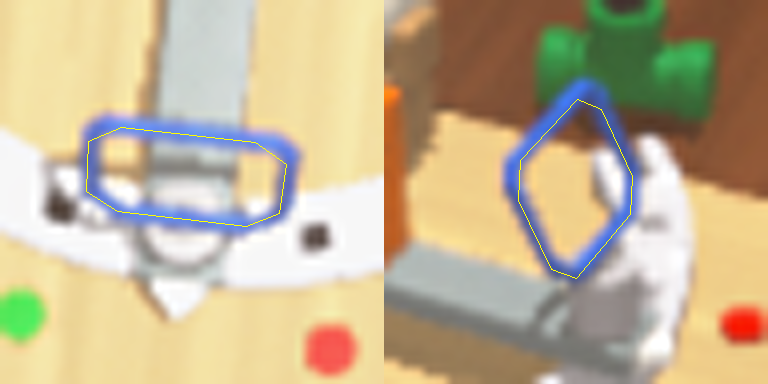

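Run:
```python
from h import *
from scipy.optimize import least_squares
piv=np.array([.7771,-.0242]);u=np.array([-.9932,.1165])
obs={}
for n,b in(("top",(235,167,280,200)),("side",(240,165,278,205))):
    im=cv2.imread(f"pics/{n}0.png"); obs[n]=cen(im,b,B)
    p=np.array(ringpts(piv,u)); 
    d=np.concatenate([np.linspace(p[i],p[(i+1)%8],int(1000*np.linalg.norm(p[i]-p[(i+1)%8]))) for i in range(8)])
    print(n,obs[n],proj(n,d).mean(0))
f=lambda t:np.concatenate([proj(n,d+t).mean(0)-obs[n] for n in obs])
s=least_squares(f,np.zeros(3),x_scale=.001); print(s.x,s.fun)
t=s.x
print("mid",np.r_[piv+.188*u,.124]+t,"top",np.r_[piv+.176*u,.151]+t)
# top bar in top view: sub-pixel row profile
im=cv2.imread("pics/top0.png").astype(float)
for c in (248,252,256,260):
    w=np.clip(B(*[im[168:196,c,k] for k in range(3)])-20,0,None); print(c,[(i+168,int(v)) for i,v in enumerate(w) if v>0])
e=np.array(ringpts(piv,u)); print(proj("top",e[:2]),proj("top",e[4:6]))
```

```text
top [253.9996 178.9815] [253.6428 179.6848]
side [256.5458 185.1434] [256.5437 187.0629]
[ 0.0008 -0.0012  0.007 ] [ 0.0343  0.1179 -0.1362 -0.0194]
mid [ 0.5911 -0.0035  0.131 ] top [ 0.6031 -0.0049  0.158 ]
248 [(173, 66), (174, 71), (183, 34), (184, 73), (185, 62)]
252 [(173, 48), (174, 75), (175, 41), (184, 52), (185, 73), (186, 19)]
256 [(173, 21), (174, 63), (175, 65), (176, 6), (184, 20), (185, 73), (186, 45)]
260 [(174, 48), (175, 74), (176, 28), (184, 18), (185, 67), (186, 70), (187, 12)]
[[245.6287 173.4266]
 [262.4769 175.3558]] [[261.3401 185.8359]
 [245.1352 183.9754]]
```

Emit:
{"op": "apply_moves", "data": {
  "deltas": "27 -14 0 0;27 -14 0 0;27 -14 0 0;27 -14 0 0;27 -14 0 0;27 -14 0 0;27 -14 0 0;27 -14 0 0;27 -14 0 0;27 -14 0 0",
  "jaw": 30
}}

```text
time_s: 0.93
tcp_pos: [0.4242, -0.2466, 0.2555]
orientation: [0.974, 0.227, -0.0, -0.0]
force: [0.2, -1.2, -0.1]
grip_width: 0.0303
gripper_force: 0.0
```

Emit:
{"op": "apply_moves", "data": {
  "deltas": "27 -14 0 0;27 -14 0 0;27 -14 0 0;27 -14 0 0;27 -14 0 0;27 -14 0 0;27 -14 0 0;27 -14 0 0;27 -14 0 0;27 -14 0 0"
}}

```text
time_s: 1.77
tcp_pos: [0.6043, -0.0014, 0.2554]
orientation: [0.974, 0.227, -0.0, -0.0]
force: [-0.4, 0.2, -0.2]
grip_width: 0.0299
gripper_force: 0.0
```

Emit:
{"op": "apply_moves", "data": {
  "deltas": "0 0 0 -0.1;0 0 0 -0.1;0 0 0 -0.1;0 0 0 -0.1;0 0 0 -0.1;0 0 0 -0.1;0 0 0 -0.1;0 0 0 -0.1;0 0 0 -0.1;0 0 0 -0.095;0 0 0 0;0 0 0 0"
}}

```text
time_s: 2.77
tcp_pos: [0.6036, -0.0029, 0.2555]
orientation: [0.748, 0.663, -0.0, -0.0]
force: [0.8, 0.2, -0.2]
grip_width: 0.0303
gripper_force: 0.0
```

Emit:
{"op": "apply_moves", "data": {
  "deltas": "0 0 13 0;0 0 13 0;0 0 13 0;0 0 13 0;0 0 13 0;0 0 13 0;0 0 10 0;0 0 10 0;0 0 8 0;0 0 0 0;0 0 0 0"
}}

```text
time_s: 3.68
tcp_pos: [0.6038, -0.0029, 0.1497]
orientation: [0.747, 0.664, -0.0, -0.0]
force: [-0.7, -0.3, 0.8]
grip_width: 0.0299
gripper_force: 0.0
```

Run:
```python
from h import *
a=vision.capture("top")[140:220,215:295]; b=vision.capture("side")[145:225,217:297]
cv2.imwrite("pics/g1.png",np.hstack([cv2.resize(x,None,fx=5,fy=5,interpolation=cv2.INTER_CUBIC) for x in(a,b)]))
```

```text
(no output)
```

View pics/g1.png

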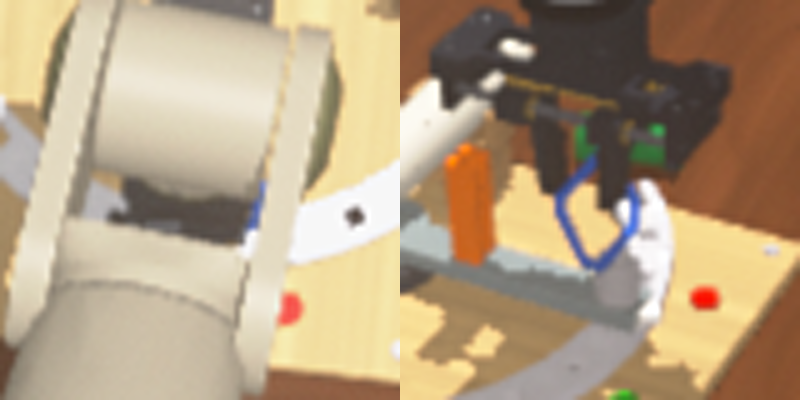

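The fingers straddle the ring's top bar in the side crop, with the near finger inside the opening at about (610,170). The tool can't be tilted with these moves, so I'll pinch the bar gently rather than hook it.

Emit:
{"op": "apply_moves", "data": {
  "deltas": "0 0 0 0;0 0 0 0;0 0 0 0;0 0 0 0;0 0 0 0;0 0 0 0",
  "jaw": 12,
  "grip_force": 8
}}

```text
time_s: 4.28
tcp_pos: [0.6037, -0.0029, 0.1498]
orientation: [0.747, 0.665, 0.0, 0.0]
force: [0.2, -0.7, 0.5]
grip_width: 0.0118
gripper_force: 0.0
```

Emit:
{"op": "apply_moves", "data": {
  "deltas": "0 0 0 0;0 0 0 0;0 0 0 0;0 0 0 0;0 0 0 0;0 0 0 0",
  "jaw": 0
}}

```text
time_s: 4.78
tcp_pos: [0.6046, -0.003, 0.1499]
orientation: [0.747, 0.665, 0.001, 0.001]
force: [5.6, -0.5, -2.0]
grip_width: 0.0072
gripper_force: 8.0
```

Emit:
{"op": "apply_moves", "data": {
  "deltas": "0 1 0 0;0 0 0 0;0 0 0 0",
  "grip_force": 14
}}

```text
time_s: 5.03
tcp_pos: [0.6048, -0.003, 0.1498]
orientation: [0.747, 0.665, 0.0, 0.0]
force: [1.7, 0.0, -0.2]
grip_width: 0.0071
gripper_force: 13.8
```

Emit:
{"op": "apply_moves", "data": {
  "deltas": "0 0 -2 0;0 0 -2 0;0 0 -2 0;0 0 0 0;0 0 0 0"
}}

```text
time_s: 5.45
tcp_pos: [0.6047, -0.0031, 0.1557]
orientation: [0.747, 0.665, -0.0, -0.0]
force: [3.7, 0.1, -5.2]
grip_width: 0.0064
gripper_force: 14.2
```

Emit:
{"op": "apply_moves", "data": {
  "deltas": "0 0 -2 0;0 0 -2 0;0 0 -2 0;0 0 -2 0;0 0 -2 0;0 0 -2 0;0 0 0 0;0 0 0 0"
}}

```text
time_s: 6.12
tcp_pos: [0.6047, -0.003, 0.1678]
orientation: [0.747, 0.665, 0.0, 0.0]
force: [4.1, -0.9, -6.5]
grip_width: 0.0069
gripper_force: 14.3
```

Run:
```python
from h import *
b=vision.capture("side")[145:225,217:297]; a=cv2.imread("pics/side0.png")[145:225,217:297]
cv2.imwrite("pics/g2.png",np.hstack([cv2.resize(x,None,fx=5,fy=5,interpolation=cv2.INTER_CUBIC) for x in(a,b)]))
```

```text
(no output)
```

View pics/g2.png

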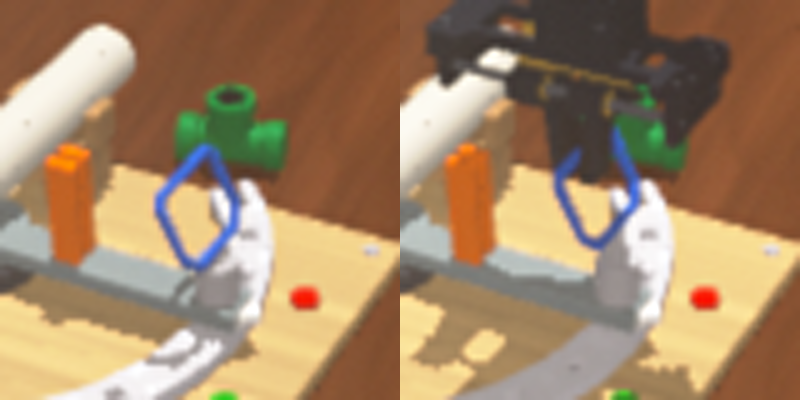

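The ring's lower bar rose from row 265 to 245 in the crop, so the pinch holds. I'll lift 2 mm more, then swing along the arc towards green (+y).

Emit:
{"op": "apply_moves", "data": {
  "deltas": "0 0 -2 0;0 0 0 0;1.9 0.02 0 0.011;1.9 0.02 0 0.011;1.9 0.02 0 0.011;1.9 0.02 0 0.011;1.9 0.02 0 0.011;1.9 0.02 0 0.011;0 0 0 0"
}}

```text
time_s: 6.92
tcp_pos: [0.6066, 0.0087, 0.1697]
orientation: [0.769, 0.639, 0.0, -0.0]
force: [4.4, -0.3, -7.0]
grip_width: 0.0068
gripper_force: 14.3
```

Emit:
{"op": "apply_moves", "data": {
  "deltas": "3.8 0.04 0 0.022;3.8 0.04 0 0.022;3.8 0.04 0 0.022;3.8 0.04 0 0.022;3.8 0.04 0 0.022;3.8 0.04 0 0.022;3.8 0.04 0 0.022;3.8 0.04 0 0.022;3.8 0.04 0 0.022;0 0 0 0;0 0 0 0"
}}

```text
time_s: 7.83
tcp_pos: [0.6162, 0.0412, 0.1697]
orientation: [0.828, 0.56, 0.0, 0.0]
force: [5.4, -0.5, -6.9]
grip_width: 0.0066
gripper_force: 14.3
```

Run:
```python
from h import *
a=vision.capture("top")[140:220,205:285]; b=vision.capture("side")[165:245,217:297]
cv2.imwrite("pics/g3.png",np.hstack([cv2.resize(x,None,fx=5,fy=5,interpolation=cv2.INTER_CUBIC) for x in(a,b)]))
piv=np.array([.7771,-.0242])
from station import sensors
p=sensors.state()["tcp_pos"][:2]-piv; print(np.arctan2(p[1],-p[0])-.117, np.hypot(*p))
```

```text
0.26854277616525996 0.17362675962670598
```

View pics/g3.png

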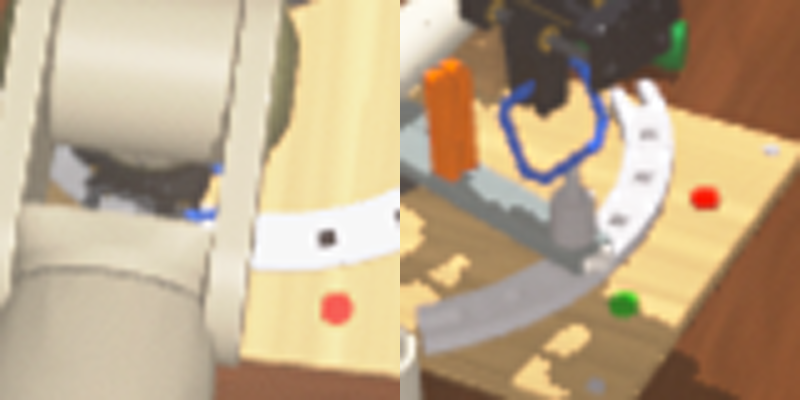

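Side crop: holes at (648,133), (643,176) and (618,220) are uncovered and the pointed end at (600,257) is near green at (622,303). So the arm is about at the next hole. I'll lower now.

Emit:
{"op": "apply_moves", "data": {
  "deltas": "0 0 2 0;0 0 2 0;0 0 2 0;0 0 2 0;0 0 2 0;0 0 2 0;0 0 2 0;0 0 0 0;0 0 0 0"
}}

```text
time_s: 8.68
tcp_pos: [0.6162, 0.041, 0.1557]
orientation: [0.828, 0.56, 0.0, 0.0]
force: [5.4, -1.5, -5.5]
grip_width: 0.0069
gripper_force: 14.2
```

Emit:
{"op": "apply_moves", "data": {
  "deltas": "0 0 2 0;0 0 2 0;0 0 0 0;0 0 0 0"
}}

```text
time_s: 9.02
tcp_pos: [0.6162, 0.041, 0.1516]
orientation: [0.828, 0.56, 0.0, 0.0]
force: [6.4, -1.5, -5.5]
grip_width: 0.0067
gripper_force: 14.2
```

Emit:
{"op": "apply_moves", "data": {
  "deltas": "0 0 0 0;0 0 0 0;0 0 0 0;0 0 0 0;0 0 0 0",
  "jaw": 30
}}

```text
time_s: 9.43
tcp_pos: [0.6158, 0.0411, 0.152]
orientation: [0.828, 0.56, -0.0, -0.0]
force: [0.1, 0.1, -0.4]
grip_width: 0.0298
gripper_force: 0.0
```

Run:
```python
from h import *
b=vision.capture("side")[165:245,217:297]
c=np.ascontiguousarray(cv2.resize(b,None,fx=6,fy=6,interpolation=cv2.INTER_CUBIC))
piv=np.array([.7771,-.0242]);a=np.arctan2(.1165,.9932)+.262
P=ringpts(piv,np.array([-np.cos(a),np.sin(a)]))
cv2.polylines(c,[((proj("side",P)-[217,165]+.5)*6).astype(int)],True,(0,255,255),1)
cv2.imwrite("pics/g4.png",c)
```

```text
(no output)
```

View pics/g4.png

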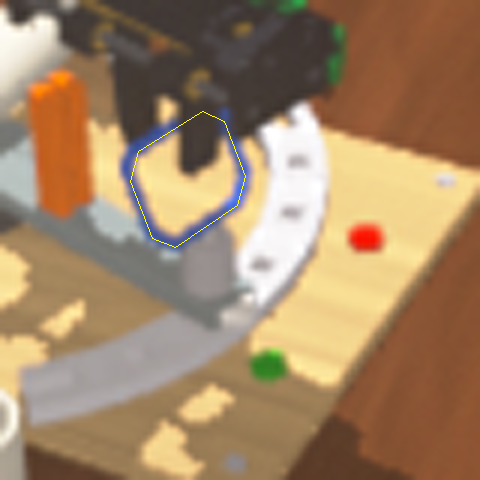

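The ring outline matches the predicted home position at the green hole. I'll draw the fingers straight up, then back.

Emit:
{"op": "apply_moves", "data": {
  "deltas": "0 0 -5 0;0 0 -10 0;0 0 -15 0;0 0 -15 0;0 0 -15 0;0 0 -15 0;0 0 -15 0;0 0 -15 0;0 0 0 0"
}}

```text
time_s: 10.23
tcp_pos: [0.6168, 0.041, 0.2608]
orientation: [0.828, 0.56, 0.002, 0.002]
force: [-0.2, 0.7, 1.0]
grip_width: 0.0302
gripper_force: 0.0
```

Emit:
{"op": "apply_moves", "data": {
  "deltas": "-25 -20 0 0;-25 -20 0 0;-25 -20 0 0;-25 -20 0 0;-25 -20 0 0;-25 -20 0 0;-25 -20 0 0;-25 -20 0 0;-25 -20 0 0;-25 -20 0 0;0 0 0 0;0 0 0 0"
}}

```text
time_s: 11.23
tcp_pos: [0.3367, -0.1171, 0.2569]
orientation: [0.829, 0.559, 0.0, 0.0]
force: [-0.5, -0.0, -0.2]
grip_width: 0.0302
gripper_force: 0.0
```

Run:
```python
from h import *
out=[]
piv=np.array([.7771,-.0242]);a=np.arctan2(.1165,.9932)+.262
P=ringpts(piv,np.array([-np.cos(a),np.sin(a)]))
for n,x,y in(("top",205,145),("side",217,165)):
    c=cv2.resize(vision.capture(n)[y:y+80,x:x+80],None,fx=5,fy=5,interpolation=cv2.INTER_CUBIC)
    cv2.polylines(c,[((proj(n,P)-[x,y]+.5)*5).astype(int)],True,(0,255,255),1); out.append(c)
cv2.imwrite("pics/g5.png",np.hstack(out))
```

```text
(no output)
```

View pics/g5.png

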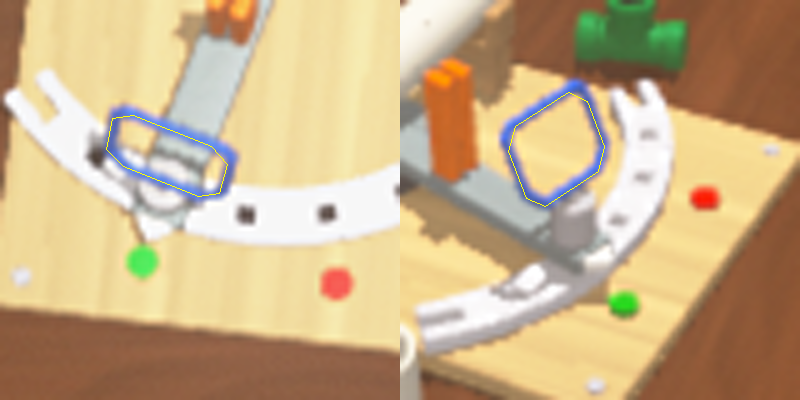

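The top crop shows the pointer at (148,238) aimed at green (142,262). The ring's offset from the model is the same as when it was home at the start, so the pin is home.

```bash
python3 -c "
from station import robot
print(robot.finish_job())"
```

```text
the job is handed in; nothing more can be done
None
```

I handed the job in with the arm moved one hole to the green marker, the pin seated by the pictures and the gripper withdrawn; I pinched the ring's top bar at 14 N instead of hooking it, because the moves can't tilt the tool, and the hand-in gave no verdict.

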